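# Strip an inspection set-up on the surface plate

### The job

The brass spindle has been measured: strip the set-up on the granite plate and put everything away. Lay the spindle in the two notches of its wooden rest, seat the V-block upright in the nearly square tray and the 1-2-3 block flat in the oblong tray, and stand the jack upright in the round dish. Set each thing down without dropping it, and leave the engineer's square where it lies.

Things in the scene. Friction and masses are not known exactly. Their poses are not given: they have to be found in the camera images.
- spindle_mid (a point): turned brass spindle, 170 mm long, about 0.45 kg: a middle 50 mm long and 24 mm in diameter, and two plain end journals each 60 mm long and 18 mm in diameter. At the start it lies level across the V-block and the jack, with its middle free between them. Point: its centre, on its axis, half-way along (also its centre of mass). Its y axis runs along the spindle.
- vblock_mid (a point): steel V-block, grey, 45 mm wide (its x) by 38 mm long (its y) by 32 mm high, about 0.3 kg, with a 90 degree V 12 mm deep and 24 mm wide at the top running along its y, and a narrow clamp slot low in each of its two x sides. At the start it stands on the 1-2-3 block with one end of the spindle in its V. Point: its centre, 16 mm above its underside. z up.
- block_mid (a point): bright steel 1-2-3 block (set-up block with round holes), 76 mm (its x) by 51 mm (its y) by 25 mm high, about 0.6 kg, lying flat on the granite plate under the V-block. Point: its centre, 12.5 mm above its underside.
- jack_mid (a point): small machinist's screw jack, 48.7 mm high, about 0.12 kg: round dark foot 34 mm in diameter and 6 mm high that tapers to a round body 22 mm in diameter (13 to 34 mm above its underside), a knurled collar 24 mm in diameter (35 to 41 mm up) and a pad 16 mm in diameter at the top. At the start it stands on the granite plate under the other end of the spindle. Point: its centre, 24.4 mm above its underside. z up.
- rest_seat (a point): the spindle's place: a light wooden rest, base 150 mm (its y) by 64 mm (its x) by 12 mm thick, with two upright saddles 44 mm wide, 14 mm thick and 40 mm high above the base, 110 mm apart along y, each with a 90 degree V-notch 14 mm deep and 28 mm wide running along y. Fixed to the bench. Point: midway between the saddles, 50.7 mm above the bench: where the spindle's centre is when both journals lie in the notches.
- vblock_tray_floor (a point): the V-block's place: a light wooden board 79 mm (its x) by 72 mm (its y), 8 mm thick, with raised corners 7 mm high that enclose a nearly square, felt-coloured seat 59 mm (x) by 52 mm (y). Fixed to the bench. Point: centre of the seat's floor, 8 mm above the bench.
- block_tray_floor (a point): the 1-2-3 block's place: a light wooden board 85 mm (its x) by 110 mm (its y), 8 mm thick, with raised corners 7 mm high that enclose an oblong, felt-coloured seat 65 mm (x) by 90 mm (y). The block lies in it with its 76 mm length along the tray's y. Fixed to the bench. Point: centre of the seat's floor, 8 mm above the bench.
- jack_dish_floor (a point): the jack's place: a round turned wooden dish, 66 mm across, with a flat floor 48 mm in diameter and a rim 7 mm higher. Fixed to the bench. Point: centre of its floor, 8 mm above the bench.
- plate: black granite surface plate, 250 mm (its x) by 400 mm (its y) by 50 mm high, fixed; the set-up stands on it. Origin: centre of its underside, so its top is 50 mm above the bench.
- square: engineer's square lying flat on the granite plate, a bystander to be left alone: dark steel stock 65 mm (its x) by 16 mm by 14 mm high, bright blade 100 mm long, 20 mm wide, 3 mm thick that runs off to its -y from near the stock's +x end. Origin: centre of the stock's underside.
Mind the look-alikes: they are no part of the job. Leave any purple look-alike of the part that bears jack_mid alone. What is shaped like the part that bears vblock_mid but purple is not meant.

How it is judged (in metres and radians):
At the end, for the whole second after the job is handed in: Spindle in both notches of its rest (20 mm in plan, 4 mm in height, 0.08 rad); V-block upright and 1-2-3 block flat on the floors of their own trays (12 mm from the middle, 3 mm in height); jack upright on the floor of its dish (10 mm, 3 mm in height); all released and at rest (horizontal distance between spindle_mid and rest_seat below 0.02 m and z of spindle_mid in the frame of rest_seat between -0.004 and 0.004 m and linear speed of each of spindle, vblock, block, jack below 0.01 m/s and angular speed of each of spindle, vblock, block, jack below 0.1 rad/s and angle between the y axis of spindle_mid and the y axis of rest_seat, either way round below 0.08 rad and horizontal distance between vblock_mid and vblock_tray_floor below 0.012 m and z of vblock_mid in the frame of vblock_tray_floor between 0.013 and 0.019 m and angle between each of vblock_mid, jack_mid's own z axis and vertical below 0.08 rad and horizontal distance between block_mid and block_tray_floor below 0.012 m and z of block_mid in the frame of block_tray_floor between 0.0095 and 0.0155 m and (angle between block_mid's own z axis and vertical below 0.08 rad or angle between block_mid's own z axis and vertical above 3.06 rad) and horizontal distance between jack_mid and jack_dish_floor below 0.01 m and z of jack_mid in the frame of jack_dish_floor between 0.0214 and 0.0274 m); the robot touches nothing.
It fails at once if one of the four things is dropped: it falls freely, out of the fingers, at more than 0.6 m/s (a fall of about 20 mm) ((contact force between the fingers and spindle below 0.05 N and linear speed of spindle above 0.6 m/s) or (contact force between the fingers and vblock below 0.05 N and linear speed of vblock above 0.6 m/s) or (contact force between the fingers and block below 0.05 N and linear speed of block above 0.6 m/s) or (contact force between the fingers and jack below 0.05 N and linear speed of jack above 0.6 m/s)).
It fails at once if the engineer's square is moved more than 15 mm (distance of square from where it was at the start of the episode above 0.015 m).
It also fails if it takes over 112 s, if anything falls off the work surface, if the arm or the gripper's body presses on something with over 40 N, if the wrist force passes 120 N, or if a joint passes its speed limit or range.

### The arm

A 7-joint arm with a two-finger parallel gripper is mounted at the origin on the work surface. World frame = base frame: x ahead of the robot, y to its left, z up, the work surface at z = 0. Lengths are in mm, angles in rad, forces in N, time in s.
With the tool pointing down it reaches from about 400 to 875 mm from the base axis. Payload 19.3 kg.
Tool frame: the origin (TCP) lies at the very end of the fingers, on their centre line; the grasp point (between the pads) lies 19 mm behind it (grip_point_offset is the z of the grasp point in the tool frame, in mm); z points along the fingers, x is the direction in which the jaws open and shut, and the axes are right-handed (so a half turn about z gives the same grasp; the last joint's range is limited). The gripper opens to 85 mm and grips with 20 to 120 N. Pads are 22 mm wide; open, the fingers measure 114 mm over their backs; the gripper's body (76 mm by 85 mm) begins 54 mm behind the grasp point. The pads swing forward as they close: fully open they stand 13 mm farther back than shut.
Start: joints at [1.161, 0.521, -0.036, 1.599, 0.021, 1.021, -0.113], TCP at [208.283, -589.264, 231.291] pointing down, gripper open.
Joint ranges: [-2.91, 2.91], [-0.3, 2.13], [-1.5, 1.42], [0.17, 2.43], [-1.26, 4.41], [0.16, 1.93], [-2.52, 2.52]. Speed limits (rad/s): [1.89, 1.89, 2.39, 2.39, 3.01, 3.01, 3.01].

### API

Orientations are given as a 3x3 rotation matrix whose columns are the frame's x, y, z axes.
In Python, from workcell import movep, movel, goto_joints, open_gripper, clamp, wait, inverse_kinematics, read_state, camera, PlanningError, finish_job, grip_point_offset gives the robot as it stands. Calls block until the motion is done:
- movep(position, orientation): joint-space move of the TCP to a pose.
- movel(position, frame=None, max_speed=150, guard=None): straight line of the TCP; frame=None keeps the orientation; max_speed is the mean speed in mm/s. With guard (N) it stops when the force on the tool has changed by that much, and returns True; else False.
- goto_joints(angles): joint-space move.
- open_gripper() and clamp(): open the fingers fully, or close them until they stop; the grip force is fixed at half the most.
- wait(seconds).
- inverse_kinematics(position, orientation): joint angles nearest the present ones, or None.
- read_state(): the state.
- camera(name): name is "scene" or "top" or "wrist"; returns a dict with "image" (400x640x3 uint8, blue, green, red), "range_z" (400x640 float32, mm along the optical axis (not along the pixel's ray), 0 where there is no reading), "fx", "fy", "cx", "cy" (pixels), "dist_coeffs" ([k1, k2, p1, p2, k3] as OpenCV has them; the pictures are not rectified), "cam_to_world" (4x4, takes a point from camera to world coordinates). Camera axes: x right, y up, looking along -z (the intrinsics and any distortion apply to the point x, -y, -z); pixel columns grow to the right and rows downward; lengths in mm; the calibration is good to about 2 mm. A picture is of the moment at which its call begins.
A pose or a line that the arm cannot do raises PlanningError and nothing moves.
- finish_job(): hands the job in, once; it reports no verdict.
The state is a dict: "time": time; "qpos": joint angles; "qvel": joint speeds; "joint_efforts": joint torques, N m; "eef_pos": TCP position; "tool_rot": TCP orientation; "ft_force": force on the tool from outside, world axes, zero at the start; "torque": the same for the moment, N m; "finger_gap": finger opening in mm.
Only numpy, scipy, OpenCV 4.12 (cv2) and the standard library are available. Lean on these libraries where they do the work, as an engineer would, in place of code of your own. Each camera call takes 0.05 s, during which the arm holds its last target. There are 200 camera calls.

## Working session

There is one attempt and no reset: what is moved stays moved. The work goes in short steps, each a Python script; the robot and the scene stay as the last script left them, time stands still between calls to the robot, and variables do not carry over. Pictures are saved under pics/ and viewed, on a budget of 14 in all, crops included, one or two more only if the job needs it, and the job is handed in when it is done.

```bash
mkdir -p pics; ls
cat > h.py <<'E'
import numpy as np, cv2
from workcell import *
def cloud(c):
    h,w=c["range_z"].shape; K=np.array([[c["fx"],0,c["cx"]],[0,c["fy"],c["cy"]],[0,0,1.]])
    u,v=np.meshgrid(np.arange(w),np.arange(h))
    p=cv2.undistortPoints(np.stack([u,v],-1).reshape(-1,1,2).astype(np.float32),K,np.array(c["dist_coeffs"])).reshape(h,w,2)
    z=c["range_z"]; P=np.stack([p[...,0]*z,-p[...,1]*z,-z,np.ones_like(z)],-1)
    W=(P@np.array(c["cam_to_world"]).T)[...,:3]; W[z<=0]=np.nan
    return W
def R(a): # tool down, jaws open along angle a
    c,s=np.cos(a),np.sin(a); return np.array([[c,s,0],[s,-c,0],[0,0,-1.]])
def ortho(W,img,x0,x1,y0,y1,s):
    # top-down map: rows = x decreasing, cols = y decreasing ; s px/mm
    H,Wd=int((x1-x0)*s),int((y1-y0)*s); hm=np.full((H,Wd),np.nan); col=np.zeros((H,Wd,3),np.uint8)
    P=W.reshape(-1,3); C=img.reshape(-1,3); ok=~np.isnan(P[:,0]); P,C=P[ok],C[ok]
    o=np.argsort(P[:,2]); P,C=P[o],C[o]
    r=((x1-P[:,0])*s).astype(int); q=((y1-P[:,1])*s).astype(int); k=(r>=0)&(r<H)&(q>=0)&(q<Wd)
    hm[r[k],q[k]]=P[k,2]; col[r[k],q[k]]=C[k]
    return hm,col
E
python3 - <<'E'
from h import *
s=read_state(); print(s["time"],s["eef_pos"],s["finger_gap"],grip_point_offset)
for n in ["scene","top"]:
    c=camera(n); cv2.imwrite(f"pics/{n}0.png",c["image"]); np.savez(f"{n}0.npz",W=cloud(c),img=c["image"])
    print(n,np.round(c["cam_to_world"],2).tolist(),c["fx"])
E
```

```text
pics
0.0 [ 208.16485041 -588.9545505   230.70820702] 85.88388183577267 -18.700000000000003
scene [[-0.8, -0.33, 0.51, 1058.09], [0.6, -0.4, 0.69, 637.04], [-0.02, 0.86, 0.51, 588.65], [0.0, 0.0, 0.0, 1.0]] 385.13755642242137
top [[0.0, 1.0, -0.08, 531.58], [-1.0, 0.0, -0.0, -18.15], [-0.0, 0.08, 1.0, 1060.71], [0.0, 0.0, 0.0, 1.0]] 388.2919550308737
```

View pics/scene0.png

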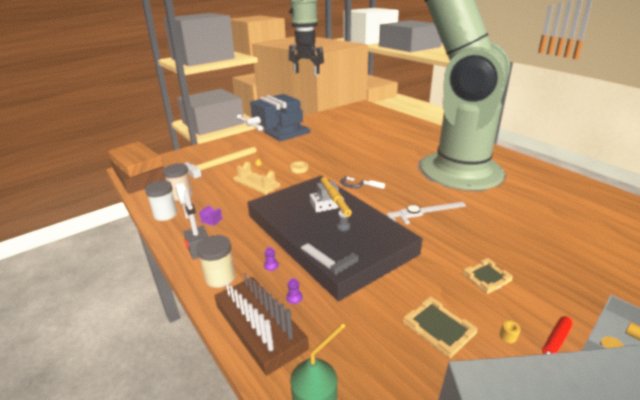

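View pics/top0.png

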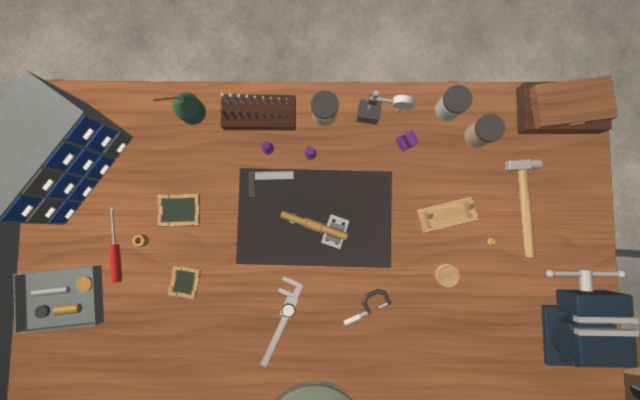

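The scene view shows the set-up on the plate and the purple decoys (jacks and V-block) behind it. In the top view the spindle is at (315,225), the V-block and 1-2-3 block at (335,232), the block tray at (179,210), the V-block tray at (184,282), the rest at (448,214), the dish at (447,275) and the square at (270,178).

Run:
```python
from h import *
d=np.load("top0.npz"); W=d["W"]; img=d["img"]
for n,(u,v) in dict(spA=(283,214),spM=(315,225),spB=(346,236),blk=(335,232),btray=(179,210),vtray=(184,282),rest=(448,214),dish=(447,275),plate=(315,200),sq=(252,184),bench=(400,280)).items():
    print(n,np.round(W[v-1:v+2,u-1:u+2].reshape(-1,3).mean(0),1))
def rect(n,u0,u1,v0,v1,z0,z1):
    P=W[v0:v1,u0:u1].reshape(-1,3); P=P[(P[:,2]>z0)&(P[:,2]<z1)]
    r=cv2.minAreaRect(P[:,:2].astype(np.float32)); print(n,len(P),np.round(r[0],1),np.round(r[1],1),round(r[2],1),"z",np.round(np.percentile(P[:,2],[5,50,95]),1))
rect("btray",150,208,185,235,4,30)
rect("vtray",162,206,260,304,4,30)
rect("rest",410,485,190,240,6,70)
rect("restsad",410,485,190,240,30,70)
rect("dish",428,466,258,294,4,30)
rect("sp",270,360,200,260,105,140)
rect("blkall",270,360,200,260,65,140)
rect("square",244,300,165,200,52,80)
h,c=ortho(W,img,400,640,-150,150,1)
# spindle axis profile
P=W[200:260,270:360].reshape(-1,3);P=P[P[:,2]>108]
m=P.mean(0);_,s,V=np.linalg.svd(P-m);print(m,V[0]);t=(P-m)@V[0];print(t.min(),t.max())
```

```text
spA [575.7  79.1 116.9]
spM [549.2   1.1 119.4]
spB [522.7 -75.4  95.1]
blk [532.5 -47.4 117.1]
btray [590.8 371.6   9. ]
vtray [398.8 351.6   9.3]
rest [ 582.1 -354.4   13.2]
dish [ 419.5 -349.6    7.6]
plate [615.6   2.8  50.8]
sq [655.3 165.2  65.5]
bench [ 404.7 -225.7    1. ]
btray 1411 [592.2 374.6] [134.7 154.4] 1.7 z [ 4.9  9.5 16.7]
vtray 903 [401.3 354.7] [112.2 114.6] 2.2 z [ 4.9  9.7 17.1]
rest 1363 [ 586.5 -337.3] [ 81.6 179.5] 13.9 z [ 9.4 13.3 51.4]
restsad 255 [ 581.3 -352.8] [ 43.8 127.6] 13.9 z [32.8 46.4 54.2]
dish 520 [ 416.6 -347.8] [89.8 98.1] 0.4 z [ 4.8 10.  17.5]
sp 713 [548.8   5.5] [169.4  44.1] 71.9 z [106.4 114.9 120.4]
blkall 1030 [553.3   3.9] [169.1  75.9] 70.1 z [ 74.2 111.7 119.7]
square 746 [658.4 116.6] [ 81.7 144.2] 0.1 z [52.1 54.9 66.2]
[5.47335261e+02 7.12562288e-02 1.15282716e+02] [-0.32260178 -0.94642116 -0.01466576]
-90.27597136165672 79.06565629052464
```

Run:
```python
from h import *
for i,(p,a) in enumerate([((500,-350,300),0.0),((540,0,380),0.0),((500,360,300),0.0)]):
    for aa in (np.pi/2,-np.pi/2):
        pass
    movep(p,R(np.pi/2)); wait(.3)
    c=camera("wrist"); print(read_state()["time"],np.round(read_state()["qpos"],2),np.round(np.array(c["cam_to_world"])[:3],2).tolist(),c["fx"])
    np.savez(f"w{i}.npz",W=cloud(c),img=c["image"])
    cv2.imwrite(f"pics/w{i}.png",c["image"])
```

```text
2.1667 [ 1.01  0.52 -0.75  1.53  0.37  1.23  1.78] [[0.0, -0.95, -0.31, 421.46], [1.0, 0.0, -0.0, -350.51], [0.0, -0.31, 0.95, 442.62]] 354.34290122055586
3.8667 [ 0.56  0.37 -0.91  1.58  0.3   1.34  1.19] [[0.0, -0.95, -0.31, 461.68], [1.0, 0.0, -0.0, -0.84], [0.0, -0.31, 0.95, 522.53]] 354.34290122055586
5.6 [-0.13  0.58 -0.92  1.51  0.47  1.29  0.46] [[0.0, -0.95, -0.31, 421.97], [1.0, 0.0, 0.0, 359.15], [0.0, -0.31, 0.95, 442.81]] 354.34290122055586
```

Run:
```python
import cv2,numpy as np
a=[cv2.imread(f"pics/w{i}.png") for i in range(3)]
cv2.imwrite("pics/m1.png",np.vstack([np.hstack(a[:1]+a[2:]),]).copy()[:, :].copy() if 0 else cv2.resize(np.hstack([a[0],a[2]]),(800,250)))
```

```text
(no output)
```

View pics/w1.png

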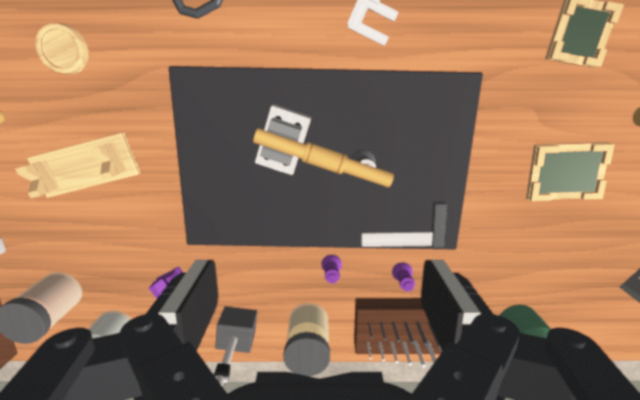

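View pics/m1.png

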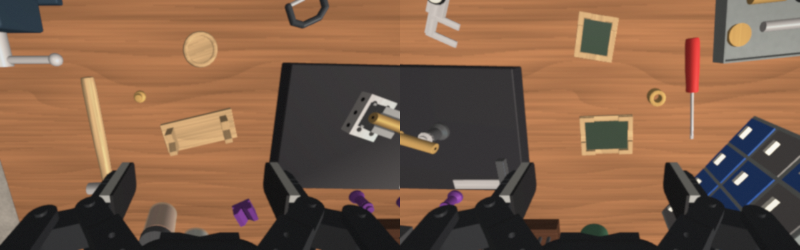

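The wrist views show the set-up (spindle from (256,137) to (392,180), jack at (368,158), block and V-block at (284,140)), the rest at about (200,130) and dish at (200,50) in the left half, and the trays at (597,37) and (607,134) in the right half. Next I fit them numerically.

Run:
```python
from h import *
L=lambda i:(lambda d:(d["W"],d["img"]))(np.load(f"w{i}.npz"))
def sel(W,img,cx,cy,r,z0,z1,hue=None):
    hsv=cv2.cvtColor(img,cv2.COLOR_BGR2HSV)
    m=(np.hypot(W[...,0]-cx,W[...,1]-cy)<r)&(W[...,2]>z0)&(W[...,2]<z1)
    if hue: m&=(hsv[...,0]>hue[0])&(hsv[...,0]<hue[1])&(hsv[...,1]>hue[2])
    return W[m]
def rect(n,P):
    r=cv2.minAreaRect(P[:,:2].astype(np.float32)); print(n,len(P),"c",np.round(r[0],1),np.round(r[1],1),round(r[2],1),"mean",np.round(P.mean(0),1))
W,i=L(2)
b=sel(W,i,591,372,65,2,14,(35,100,30)); rect("btray green",b)
v=sel(W,i,399,352,60,2,14,(35,100,30)); rect("vtray green",v)
W,i=L(0)
for n in (0,2): pass
P=sel(W,i,420,-350,60,-20,3); print("bench z",np.median(P[:,2]))
P=sel(W,i,418,-348,50,11,20); 
from scipy.optimize import least_squares
f=lambda q:np.hypot(P[:,0]-q[0],P[:,1]-q[1])-q[2]
q=least_squares(f,[418,-348,28],loss="soft_l1").x; print("dish rim",len(P),q,np.median(P[:,2]))
cc,rr=cv2.minEnclosingCircle(P[:,:2].astype(np.float32));print(cc,rr)
P=sel(W,i,582,-350,110,9,16);rect("rest base",P)
P=sel(W,i,582,-350,110,40,60);rect("saddles",P)
Q=sel(W,i,582,-350,110,47,60);u=np.array([np.sin(.24),np.cos(.24)])
W,i=L(1)
P=sel(W,i,548,0,110,104,150,(10,30,90)); m=P.mean(0);_,s,V=np.linalg.svd(P-m);t=(P-m)@V[0];print("spindle",len(P),m,V[0],t.min(),t.max(),"mid",m+V[0]*(t.min()+t.max())/2)
for a in np.arange(-90,90,15):
    k=abs(t-a)<8
    if k.sum(): print(a,k.sum(),np.round(np.percentile(P[k,2],[10,90,98]),1))
P=sel(W,i,535,-47,60,66,82);rect("block",P)
P=sel(W,i,535,-47,60,82,112);P=P[(P@np.r_[0,0,1])<111];rect("vb",P)
P=sel(W,i,565,50,35,52,95);rect("jack",P)
P=sel(W,i,600,-20,30,40,60);print("plate z",np.median(P[:,2]))
hm,col=ortho(W,i,470,620,-120,110,3)
img=cv2.resize(cv2.medianBlur(col,3),None,fx=1,fy=1);cv2.imwrite("pics/ortho1.png",img)
```

```text
btray green 2707 c [594.  374.1] [60.8 85.8] 2.2 mean [593.4 373.9   8.3]
vtray green 2098 c [401.1 352.1] [47.6 55. ] 81.0 mean [400.5 352.1   8.5]
bench z 0.05681841957476763
dish rim 971 [ 421.21595836 -348.91855265   27.57806443] 14.71660432720995
(421.2550354003906, -348.9196472167969) 31.334693908691406
rest base 4307 c [ 582.2 -352. ] [ 64.7 150.2] 14.0 mean [ 578.7 -349.2   12. ]
saddles 869 c [ 582.2 -352.1] [ 44.8 124.2] 13.9 mean [ 581.9 -352.9   48. ]
spindle 2291 [548.60093437   4.21396671 115.45902983] [0.3184267  0.94794454 0.00236484] -83.00292188437018 86.94865631471248 mid [549.22914798   6.0841354  115.46369534]
-90 15 [112.7 116.6 116.8]
-75 206 [111.9 116.8 117.4]
-60 203 [112.3 116.7 117.5]
-45 206 [111.5 116.9 117.8]
-30 200 [112.1 117.2 119. ]
-15 274 [112.7 119.6 120.8]
0 266 [112.8 119.6 120.3]
15 266 [113.4 119.5 120.3]
30 210 [111.6 118.6 119.7]
45 190 [111.9 116.9 117.9]
60 178 [112.8 117.  117.7]
75 189 [111.5 116.8 117.3]
block 995 c [535.5 -47.6] [51.  76.3] 71.3 mean [530.3 -44.5  74.9]
vb 934 c [537.2 -32.8] [87.2 45.4] 70.8 mean [529.9 -44.  105.7]
jack 279 c [564.7  52.5] [44.4 58. ] 72.8 mean [557.4  57.8  68.1]
plate z 49.969673332490174
```

```bash
cat >> h.py <<'E'
def pick_a(a,*pts):
    """a or a+-pi, whichever has IK at all points and smallest |j7|"""
    best=None
    for b in (a,a+np.pi,a-np.pi):
        qs=[inverse_kinematics(p,R(b)) for p in pts]
        if any(q is None for q in qs): continue
        c=max(abs(q[6]) for q in qs)
        if best is None or c<best[0]-1e-3: best=(c,b)
    return best[1]
def st(msg=""):
    s=read_state(); print(msg,"t%.1f"%s["time"],np.round(s["eef_pos"],1),"gap %.1f"%s["finger_gap"],"F",np.round(s["ft_force"],1),"j7 %.2f"%s["qpos"][6])
E
python3 - <<'E'
from h import *
a=np.deg2rad(-18.55); p=np.array([549.8,6,0.])
a=pick_a(a,p+[0,0,180],p+[0,0,86]); print(a)
movep(p+[0,0,190],R(a)); st()
movel(p+[0,0,86],max_speed=120); st("down"); clamp(); st("clamped")
movel(p+[0,0,92],max_speed=40); st("up"); movel(p+[0,0,210]); st()
c=camera("scene"); cv2.imwrite("pics/s1.png",c["image"][150:300,220:460].repeat(2,0).repeat(2,1))
E
```

```text
-0.32375857624494814
 t7.0 [550.    7.2 190.3] gap 85.2 F [ 0.1 -0.   0.3] j7 -0.69
down t8.0 [550.2   6.1  86.6] gap 85.4 F [-0.2  0.3  0.9] j7 -0.78
clamped t8.6 [550.2   5.9  86.3] gap 22.5 F [ 1.6 -1.2  6.8] j7 -0.78
up t8.9 [549.7   6.   92.1] gap 22.8 F [ 0.3 -0.2 -4.7] j7 -0.77
 t9.8 [549.3   5.9 209.1] gap 22.5 F [-0.7  0.6 -4.3] j7 -0.68
```

View pics/s1.png

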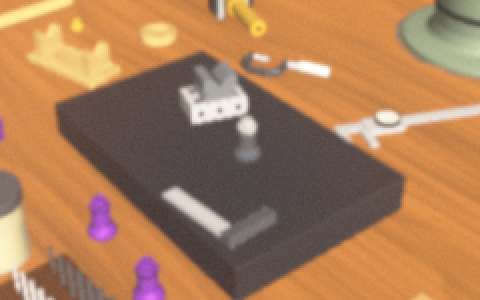

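The spindle is held level. The V-block, block and jack are still standing.

Run:
```python
from h import *
p=np.array([582.2,-352.1,0]); a=pick_a(np.deg2rad(14),p+[0,0,180],p+[0,0,30]); print(a)
movep(p+[0,0,170],R(a)); st()
movel(p+[0,0,36],max_speed=120); st("near")
print(movel(p+[0,0,27.5],max_speed=25,guard=6)); st("touch")
open_gripper(); wait(.2); st("open"); movel(p+[0,0,150]); 
q=np.array([545,5,330.]); movep(q,R(-np.pi/2)) if inverse_kinematics(q,R(-np.pi/2)) is not None else movep(q,R(np.pi/2)); wait(.2); st()
c=camera("wrist"); np.savez("w3.npz",W=cloud(c),img=c["image"]); t=camera("scene")
np.savez("s3.npz",W=cloud(t),img=t["image"])
im=np.hstack([cv2.resize(c["image"],(480,300)),cv2.resize(t["image"][140:240,180:287],(320,300))]); cv2.imwrite("pics/m3.png",im)
```

```text
0.24434609527920614
 t11.3 [ 582.8 -350.5  170. ] gap 22.2 F [-0.   0.5 -4.1] j7 0.42
near t12.5 [ 582.7 -352.3   36.9] gap 22.2 F [-0.5 -0.8 -4.6] j7 0.35
True
touch t12.9 [ 582.4 -352.4   29.2] gap 22.2 F [-1.4  0.6  9. ] j7 0.35
open t13.7 [ 581.7 -352.1   28.3] gap 85.5 F [-1.  -0.2  0.1] j7 0.35
 t16.8 [545.1   4.7 329.8] gap 85.1 F [ 0.3 -0.1  0. ] j7 -1.76
```

View pics/m3.png

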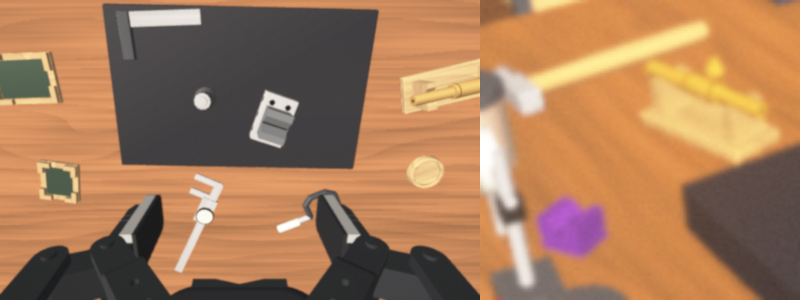

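The spindle lies across both saddles. In the wrist view the V-block (275,125) sits off-centre on the block, and the jack is at (203,98).

Run:
```python
from h import *
d=np.load("w3.npz");W,img=d["W"],d["img"]
def sel(cx,cy,r,z0,z1): return W[(np.hypot(W[...,0]-cx,W[...,1]-cy)<r)&(W[...,2]>z0)&(W[...,2]<z1)]
def rect(n,P):
    r=cv2.minAreaRect(P[:,:2].astype(np.float32)); print(n,len(P),"c",np.round(r[0],1),np.round(r[1],1),round(r[2],1),"z",np.round(np.percentile(P[:,2],[2,50,98]),1))
rect("block",sel(533,-47,60,66,82)); rect("blk+vb",sel(533,-47,60,66,120))
rect("vtop",sel(533,-47,60,105,112)); rect("v all",sel(533,-47,60,90,112))
P=sel(566,56,35,94,104); rect("jacktop",P)
P=sel(566,56,35,53,104); rect("jack",P)
P=sel(575,-340,140,54,90)
P=P[P[:,1]<-230];m=P.mean(0);_,s,V=np.linalg.svd(P-m);print(m,V[0],np.rad2deg(np.arctan2(V[0][1],V[0][0])),((P-m)@V[0]).min(),((P-m)@V[0]).max())
```

```text
block 1338 c [536.5 -48.5] [51.4 76.5] 71.6 z [68.8 74.9 80.1]
blk+vb 3014 c [536.5 -48.5] [51.4 76.5] 71.6 z [ 72.  96. 108.]
vtop 820 c [533.5 -47.5] [38.3 45.5] 71.0 z [105.2 106.8 108.4]
v all 1612 c [533.5 -47.5] [38.5 45.5] 71.4 z [ 93.5 105.2 108.2]
jacktop 181 c [568.6  57.2] [14.6 15. ] 1.4 z [ 95.9  98.5 100. ]
jack 702 c [570.8  56.2] [33. 28.] 61.2 z [55.3 90.1 99.6]
[ 576.18543061 -319.75643987   58.93397468] [-0.25687102  0.9659018  -0.032419  ] 104.89248948608986 -48.443176968706666 51.829176038406416
```

```bash
cat >> h.py <<'E'
def xfer(p,a,zu,q,b,zd,off,hi=150):
    """grip at p (jaw angle a, underside zu), TCP off above underside; set down at q, jaw b, underside zd"""
    p=np.r_[p,0.]; q=np.r_[q,0.]
    a=pick_a(a,p+[0,0,hi],p+[0,0,zu+off]); b=pick_a(b,q+[0,0,hi],q+[0,0,zd+off]); print("a,b",a,b)
    movep(p+[0,0,hi+40],R(a)); movel(p+[0,0,zu+off],max_speed=130,guard=15); st("down")
    z0=read_state()["eef_pos"][2]; clamp(); st("clamp")
    movel(p+[0,0,zu+off+6],max_speed=40); movel(p+[0,0,hi+20]); st("lift")
    movep(q+[0,0,hi],R(b)); zt=z0-zu+zd
    movel(q+[0,0,zt+7],max_speed=130); st("near")
    g=movel(q+[0,0,zt-1.5],max_speed=25,guard=6); st("touch %s want z %.1f"%(g,zt))
E
python3 - <<'E'
from h import *
xfer((533.5,-47.5),np.deg2rad(-18.7),75,(401,352.1),np.deg2rad(-9),8,5)
c=camera("wrist");t=camera("scene")
cv2.imwrite("pics/m4.png",np.hstack([cv2.resize(c["image"],(480,300)),cv2.resize(t["image"][240:310,440:515],(320,300))]))
E
```

```text
a,b -0.32637657012293964 2.9845130209103035
down t19.1 [533.9 -47.5  80.7] gap 85.3 F [-1.   0.3 -0.1] j7 -0.65
clamp t19.5 [533.6 -47.6  80.6] gap 44.3 F [-3.5 -0.5 10.1] j7 -0.65
lift t20.5 [533.1 -47.6 169.3] gap 43.9 F [ 0.7 -0.4 -3.6] j7 -0.58
near t23.4 [401.2 352.4  21.3] gap 44.0 F [ 0.2 -0.2 -3. ] j7 1.23
touch True want z 13.7 t23.8 [401.4 352.2  13.7] gap 43.6 F [ 1.2 -2.9 10.6] j7 1.22
```

View pics/m4.png

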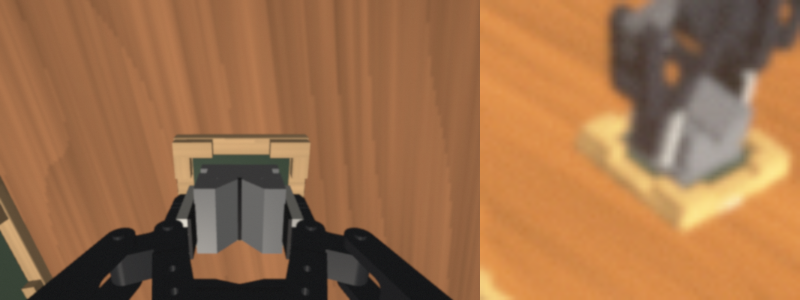

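The V-block stands in its seat at exactly the expected height. I'll release it and carry on with the block.

Run:
```python
from h import *
open_gripper(); st("open"); p=read_state()["eef_pos"]; movel([p[0],p[1],140])
xfer((536.5,-48.5),np.deg2rad(71.6),50,(593.7,374.0),np.deg2rad(2.2),8,5,hi=130)
c=camera("wrist");t=camera("scene")
cv2.imwrite("pics/m5.png",np.hstack([cv2.resize(c["image"],(480,300)),cv2.resize(t["image"][240:360,400:528],(320,300))]))
```

```text
open t24.4 [401.  351.8  13.1] gap 85.1 F [ 0.1 -0.2 -1.1] j7 1.22
a,b 1.24965574442794 0.038397243543875255
down t27.9 [536.9 -48.4  55.6] gap 85.3 F [ 0.2 -0.1  0.2] j7 0.49
clamp t28.4 [536.8 -48.5  55.7] gap 49.2 F [-2.4 -0.2 11.7] j7 0.49
lift t29.4 [536.  -48.8 149.2] gap 49.9 F [-0.9  0.  -7.7] j7 0.61
near t32.0 [594.1 374.4  21.5] gap 49.6 F [-0.2 -0.4 -6.1] j7 -1.05
touch True want z 13.6 t32.4 [594.1 374.2  13.8] gap 49.3 F [-1.8 -1.6  9.4] j7 -1.05
```

View pics/m5.png

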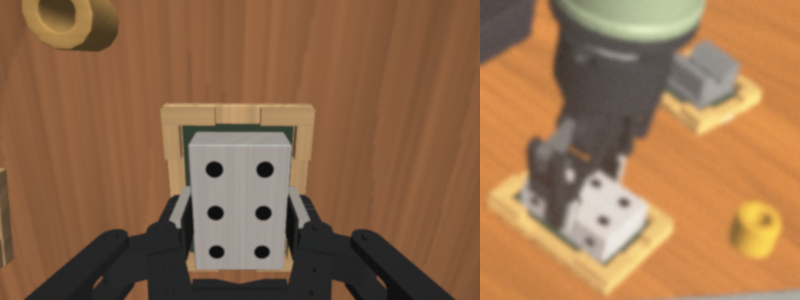

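The block lies flat in its tray and the V-block is free behind it. Next is the jack.

Run:
```python
from h import *
open_gripper(); st("open"); p=read_state()["eef_pos"]; movel([p[0],p[1],140])
xfer((568.6,57.2),0.,50,(421.2,-348.9),0.,8,15,hi=150)
c=camera("wrist");t=camera("scene")
cv2.imwrite("pics/m6.png",np.hstack([cv2.resize(c["image"],(480,300)),cv2.resize(t["image"][130:205,260:340],(320,300))]))
```

```text
open t32.9 [593.4 373.5  12.4] gap 85.6 F [ 0.3 -0.  -0.3] j7 -1.05
a,b 0.0 0.0
down t36.2 [569.   57.4  65.7] gap 85.9 F [-0.1 -0.7  1.1] j7 -0.72
clamp t36.9 [568.4  57.2  65.2] gap 20.9 F [-2.5  0.3  5.5] j7 -0.72
lift t38.0 [568.2  56.9 169.2] gap 21.3 F [ 0.8  0.4 -2.2] j7 -0.61
near t40.6 [ 421.6 -349.1   31.4] gap 21.3 F [-1.  -0.3 -0.9] j7 0.02
touch True want z 23.7 t41.0 [ 421.1 -349.3   22.9] gap 21.5 F [-1.9  1.4 11.4] j7 0.01
```

View pics/m6.png

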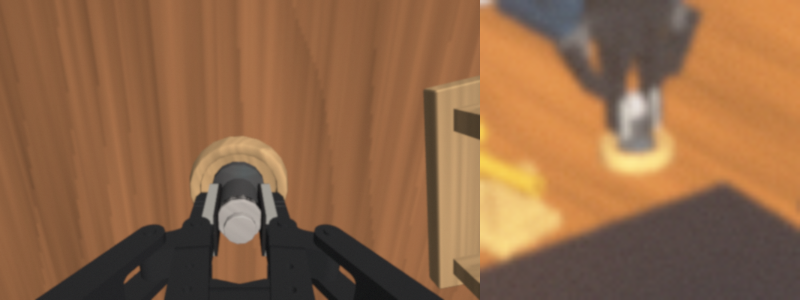

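Run:
```python
from h import *
open_gripper(); wait(.2); st("open"); p=read_state()["eef_pos"]; movel([p[0],p[1],150])
out=[]
for i,q in enumerate([(500,-350,320),(500,360,300)]):
    movep(q,R(np.pi/2)); wait(.3); c=camera("wrist"); W=cloud(c); np.savez(f"f{i}.npz",W=W,img=c["image"]); out.append(cv2.resize(c["image"],(400,250)))
    def sel(cx,cy,r,z0,z1): return W[(np.hypot(W[...,0]-cx,W[...,1]-cy)<r)&(W[...,2]>z0)&(W[...,2]<z1)]
    def rect(n,P):
        r=cv2.minAreaRect(P[:,:2].astype(np.float32)); print(n,len(P),"c",np.round(r[0],1),np.round(r[1],1),round(r[2],1),"z",np.round(np.percentile(P[:,2],[2,50,98]),1))
    if i==0:
        rect("jack top (421.2,-348.9; z56.7)",sel(421,-349,30,52,62))
        P=sel(582,-352,110,54.5,75); rect("spindle (582.2,-352.1)",P)
        u=np.array([-.242,.970]); t=(P[:,:2]-[582.2,-352.1])@u
        print("ends",t.min(),t.max(),[round(np.percentile(P[abs(t-k)<8,2],95),1) for k in(-70,-40,0,40,70)])
        rect("dish",sel(421,-349,36,11,20))
    else:
        rect("vblock (401,352; z40)",sel(401,352,45,35,46)); rect("block (593.7,374; z33)",sel(593.7,374,65,28,40))
st(); cv2.imwrite("pics/f.png",np.hstack(out))
```

```text
open t41.9 [ 420.9 -349.    22.5] gap 85.3 F [-0.3 -0.5  0.5] j7 0.01
jack top (421.2,-348.9; z56.7) 156 c [ 420.7 -347.9] [14.1 14.5] 24.7 z [55.  56.8 58.4]
spindle (582.2,-352.1) 1856 c [ 580.8 -353.3] [ 28.  169.7] 10.6 z [54.9 58.8 63.1]
ends -85.62447795623687 84.17079730474343 [np.float64(60.2), np.float64(60.2), np.float64(63.1), np.float64(60.4), np.float64(59.9)]
dish 1115 c [ 421.4 -348.5] [61.7 61.1] 89.3 z [12.1 14.9 18.2]
vblock (401,352; z40) 1091 c [402.4 352.1] [38.  45.1] 81.0 z [35.3 39.7 41.7]
block (593.7,374; z33) 2344 c [593.6 375.7] [51.8 75.7] 1.9 z [30.8 33.  34.6]
 t47.5 [500.1 359.9 300. ] gap 85.2 F [ 1. -0. -0.] j7 0.34
```

View pics/f.png

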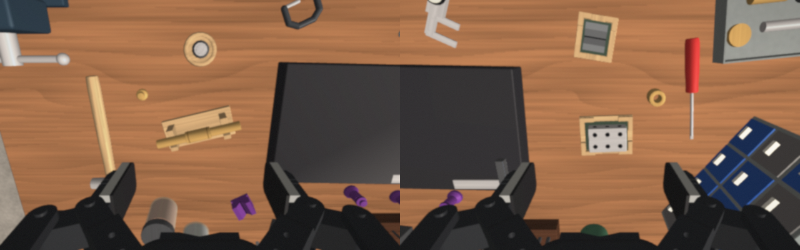

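The left half shows the spindle in the rest (about (198,135)) and the jack in the dish (201,49). The right half shows the V-block (597,37) and the block (607,136) in their trays. All are in place, so I'm handing in.

```bash
python3 -c "
from workcell import *
print(read_state()['time']); finish_job()"
```

```text
47.5
the job is handed in; nothing more can be done
```

All four things are put away and the job was handed in at 47.5 s of the 112 s allowed. Nothing was dropped. I made no move near the engineer's square, but I did not measure its position again at the end.

My last wrist-camera checks, taken before handing in:

| Thing | Offset from its place | Height check |
|---|---|---|
| Spindle in its rest | about 2 mm | journal tops at 59.9–60.4 mm; 59.7 mm expected when both are in the notches |
| V-block in the nearly square tray | about 1.4 mm | top at 39.7 mm; 40 mm expected |
| 1-2-3 block in the oblong tray | about 2 mm | top at 33.0 mm; 33 mm expected |
| Jack in the round dish | about 1 mm | top at 56.8 mm; 56.7 mm expected |

One reading disagreed. A rough outline fit gave the spindle an angle of 10.6° against 14° for the rest, which is 0.06 rad and inside the 0.08 rad limit. I put this down to a noisy outline, since the journal tops are level at both ends and at the seated height.

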